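# Crack a rice cooker's spring lid and catch it

## Robot

A 6-joint arm with a two-finger parallel gripper is mounted at the origin on the work surface. World frame = base frame: x ahead of the robot, y to its left, z up, the work surface at z = 0. Lengths are in m, angles in rad, forces in N, time in s.
With the tool pointing down it reaches from about 0.35 to 0.975 m from the base axis. Payload 4.9 kg.
Tool frame: the origin (TCP) lies at the very end of the fingers, on their centre line; the grasp point (between the pads) lies 19 mm behind it; z points along the fingers, y is the line along which they close (so a half turn about z gives the same grasp; the last joint's range is limited). The gripper opens to 85 mm and grips with 20 to 120 N. Pads are 22 mm wide; open, the fingers measure 114 mm over their backs; the gripper's body (76 mm by 85 mm) begins 54 mm behind the grasp point. The pads swing forward as they close: fully open they stand 13 mm farther back than shut.
Start: joints at [-1.38, 0.053, 1.613, -0, 1.476, -0.119], TCP at [0.191, -0.595, 0.231] pointing down, gripper open.
Joint ranges: [-3.01, 3.01], [-1.01, 2.22], [0.06, 2.58], [-1.02, 4.17], [0.09, 2.62], [-3.14, 3.14]. Speed limits (rad/s): [2.57, 2.57, 3.14, 3.14, 3.14, 3.14].

## Interface

Orientations are given as a unit quaternion [w, x, y, z].
In Python, from plant import manip gives the robot as it stands.
- The arm moves only by the tool move_arm, never from a script. Its argument "plan" is a list that holds one entry, the list of rows, each a list of 7 numbers: the shift along the tool's x, y, z as a fraction of full scale, then the turn, a rotation vector about the tool's x, y, z as a fraction of full scale, then the closure, from 0 (fully open) to 1 (shut). In form: [[[dx, dy, dz, wx, wy, wz, fingers], ...]]. A call has exactly 10 rows; each row shifts and turns the commanded pose from where the row before left it, along the tool's axes as they then stand; what a row does not reach is not made up. Full scale, the value 1, is 0.12 m for a shift and 0.15 rad for a turn. A row lasts 1/8 s, in which the tool goes at most 62.5 mm and 10.7 degrees, less where a joint would pass 70% of its speed; a pose out of reach is approached as far as the arm can. A call with a number of a shift or a turn outside -1 to 1 is refused whole. A call with a gripper value outside its range is refused whole. The fingers move at their own pace and stop on an object; the grip force is fixed at half the most. Time passes only in rows, so rows that do not move let the fingers close, or fill a call up. It gives the time, the measured TCP pose, the force, the opening and the grip force at its end, in the units of the state.
- manip.state(): the state, without advancing time (a new reading comes with each control period).
- manip.grab_frame(name): name is "scene" or "top"; returns a dict with "pixels" (400x640x3 uint8, blue, green, red), "depth" (400x640 float32, m along the optical axis (not along the pixel's ray), 0 where there is no reading), "vfov" (degrees; the focal length in pixels is half the picture's height over the tangent of half this angle, whatever the lens; pixels are square), "cx", "cy" (the principal point, pixels), "view" (4x4, takes a point from world to camera coordinates). Camera axes: x right, y down, z forward; pixel columns grow to the right and rows downward; lengths in m; the calibration is good to about 2 mm. A picture is of the moment at which its call begins.
- manip.job_done(): hands the job in; it is judged then, once.
The state is a dict: "time": time; "joint_pos": joint angles; "joint_vel": joint speeds; "joint_efforts": joint torques, N m; "tool_pos": TCP position; "tool_rot": TCP orientation; "contact_force": force on the tool from outside, world axes, zero at the start; "ft_torque": the same for the moment, N m; "gripper_width": opening from 0.0 (shut) to 1.0 (fully open); "grasp_force": force on a finger pad.
Only numpy, scipy, OpenCV 4.12 (cv2) and the standard library are available. Lean on these libraries where they do the work, as an engineer would, in place of code of your own. Each camera call takes 0.05 s, during which the arm holds its last target. There are 200 camera calls.

## Task

Press the rice cooker's sky-blue lid button with one fingertip and keep it down until the lid, springing up, is caught on top by your other finger, so that it never flies open. Then let the button go and ease the lid up under that finger until its front edge stands about two fingers' width open, to let the steam out, and finish while still holding it there from above. Do not lift or shove the cooker, and do not disturb the lunch things around it.

Things in the scene. Friction and masses are not known exactly. Their poses are not given: they have to be found in the camera images.
- rice_cooker: the white electric rice cooker, 300 mm deep (x), 240 mm wide (y), 196 mm high to the top of its lid, 3.8 kg, standing loose on the counter on rubber feet. Origin under its centre, z up; its front with control panel and button is at -x. The front brow that carries the button reaches from 146 to 96 mm in front of the origin and is 200 mm high
- button_top (a point): centre of the top face of the sky-blue lid release button, on the brow 122 mm in front of the cooker's origin; the face is 26 mm (cooker's x) by 44 mm (y) and level, 214 mm above the counter when up, 18 mm above the lid's top and 14 mm above the brow. The point goes down with the button
- cooker_button (a joint): how far the release button is tipped down, in rad: 0 up, 0.167 fully down. It is a rocker pivoted along the cooker's y, 36 mm behind the cap's centre, so the centre sinks about 6 mm in all; its spring takes about 2 N there at the start and 5 N fully down, and the lid is let go at about 0.11 (4 mm). It springs back when let go
- cooker_lid (a joint): opening angle of the lid in rad: 0 shut, 1.45 fully open. Once let go, a spring throws it up at about 1.3 rad/s unless something is over it; it then presses up on a finger 40 to 90 mm behind the button with about 4 N. Pushed back down it latches again
- lid_front (a point): middle of the upper front edge of the lid, 34 mm behind the button's centre. The lid is the flat white slab over the rear of the cooker's top, 226 mm wide, 233 mm deep, its top level and 196 mm above the counter when shut; its hinge runs along the cooker's y, 213 mm behind this point and 26 mm lower. The point rises about 21 mm for each 0.1 rad of opening
- lunchbox: the sky-blue lunchbox, 182 x 122 x 60 mm, lid clipped on; origin under its centre; a bystander on a chopping board
- spork: the stainless steel spork, 170 mm long, 4 mm thick, lying on a chopping board; origin under its middle, x towards the tines; a bystander
- cup: the clear acrylic cup, 74 mm across, 95 mm tall, standing on a chopping board; origin under its centre; a bystander
- folded_bowl: the coral silicone bowl folded flat, 136 mm across, 31 mm high, on a chopping board; origin under its centre; a bystander
- bottle_cap: the steel bottle's cap, 48 mm across and 34 mm long, lying on its side on a chopping board; origin at its underside, x along its axis; a bystander
- steel_bottle: the steel bottle with a sky-blue band, 70 mm across, 200 mm tall, standing on the counter without its cap; origin under its centre; a bystander

How it is judged:
On the way, in this order (a step that is already met when the one before it is completed fails the run):
1. a fingertip presses the release button in while the lid is still down (value of joint cooker_button above 0.07 rad and value of joint cooker_lid below 0.03 rad and contact force between the fingers and cooker_button above 0.5 N).
2. the popped lid is caught under a finger, just open, while the other finger is still on the button (value of joint cooker_lid above 0.02 rad and contact force between the fingers and cooker_lid above 0.5 N and contact force between the fingers and cooker_button above 0.5 N), for 0.1 s.
At the end, for the whole second after the job is handed in: the lid stands open 0.10 to 0.26 rad (front edge about 21 to 55 mm up), still, with the fingers bearing on it (more than 0.8 N); the button is back up (less than 1.5 mm down); the cooker stands level within 20 mm of where it was and every bystander within 20 mm of its start (value of joint cooker_lid between 0.1 and 0.26 rad and velocity of joint cooker_lid between -0.05 and 0.05 rad/s and contact force between the fingers and cooker_lid above 0.8 N and value of joint cooker_button below 0.04 rad and angle between rice_cooker's own z axis and vertical below 0.03 rad and distance of each of rice_cooker, lunchbox, spork, cup, folded_bowl, bottle_cap, steel_bottle from where it was at the start of the episode below 0.02 m); the arm keeps its last pose, push and grip.
It fails at once if the lid flies open (more than 0.35 rad, front edge some 75 mm up) (value of joint cooker_lid above 0.35 rad).
It fails at once if the cooker is shoved more than 20 mm, lifted or tipped (distance of rice_cooker from where it was at the start of the episode above 0.02 m or angle between rice_cooker's own z axis and vertical above 0.06 rad).
It fails at once if one of the things around is pushed more than 20 mm, lifted or carried (distance of any of lunchbox, spork, cup, folded_bowl, bottle_cap, steel_bottle from where it was at the start of the episode above 0.02 m).
It also fails if it takes over 35 s, if anything falls off the work surface, if the arm or the gripper's body presses on something with over 40 N, if the wrist force passes 120 N, or if a joint passes its speed limit or range.

## Working session

There is one attempt and no reset: what is moved stays moved. The work goes in short steps, Python scripts to look and compute and a tool call to move; the robot and the scene stay as the last step left them, time stands still between calls to the robot, and variables do not carry over. Pictures are saved under pics/ and viewed, at most 10 in all, crops included, and the job is handed in when it is done.

Besides the shell and the picture viewer there is one more tool, called after "Emit:" as name(argument=value, ...), one argument or row to a line, values as JSON. move_arm: Moves the arm, as the interface text tells. Its arguments: {"type":"object","properties":{"plan":{"type":"array"}},"required":["plan"]}

```bash
mkdir -p pics
cat > h.py <<'E'
import numpy as np, cv2
from plant import manip
def grab(n,fn=None):
    f=manip.grab_frame(n)
    if fn: cv2.imwrite('pics/'+fn,f['pixels'])
    return f
def pts(f):
    d=f['depth'];h,w=d.shape
    fl=h/2/np.tan(np.radians(f['vfov'])/2)
    v,u=np.mgrid[:h,:w]
    P=np.stack([(u-f['cx'])/fl*d,(v-f['cy'])/fl*d,d,np.ones_like(d)],-1)
    return (P@np.linalg.inv(np.array(f['view'])).T)[...,:3]
E
python3 - <<'E'
from h import *
a=grab('scene','s0.png');b=grab('top','t0.png')
print(manip.state()); print(b['view'],b['vfov'])
for n,f in(('scene',a),('top',b)):
    P=pts(f);hsv=cv2.cvtColor(f['pixels'],cv2.COLOR_BGR2HSV)
    m=((hsv[...,0]>90)&(hsv[...,0]<115)&(hsv[...,1]>80)&(hsv[...,2]>80)).astype(np.uint8)
    k,l,s,c=cv2.connectedComponentsWithStats(m)
    for i in range(1,k):
        if s[i,4]>25: print(n,s[i],c[i].round(1),np.median(P[(l==i)&(f['depth']>0)],0).round(3))
E
```

```text
{'time': 0.1, 'joint_pos': array([-1.38000887e+00,  5.32863729e-02,  1.61415161e+00,  4.90901120e-05,
        1.47599790e+00, -1.19023353e-01]), 'joint_vel': array([ 0.00112172,  0.00064509, -0.00310385,  0.00125642,  0.00047156,
        0.00026274]), 'joint_efforts': array([ 1.10144778e-03, -3.94903135e+01, -3.71362209e+01, -7.81848416e-05,
        3.88984787e-03, -1.91357351e-06]), 'tool_pos': array([ 0.19044188, -0.59469192,  0.23019176]), 'tool_rot': array([-9.21898521e-04,  9.88026072e-01,  1.54284256e-01, -8.64538236e-06]), 'contact_force': array([-0.09114424, -0.70573271, -0.02031863]), 'ft_torque': array([0.04575996, 0.07170524, 0.05176786]), 'grasp_force': 0.0, 'gripper_width': 1.004452531821918}
[[-0.02481736 -0.99955545  0.01652248 -0.02050222]
 [-0.98488149  0.02161194 -0.17187606  0.59898333]
 [ 0.17144257 -0.0205382  -0.98498001  1.53580178]
 [ 0.          0.          0.          1.        ]] 48.14590121997634
scene [202 163  53  38 602] [229.6 185.6] [ 0.533 -0.359  0.055]
scene [278 164  18  14 198] [286.7 170.6] [ 0.381 -0.212  0.076]
scene [370 170  16  10 113] [377.6 174.6] [0.492 0.13  0.212]
scene [566 218  10  16  47] [569.8 224.9] [0.413 0.689 0.126]
scene [588 229  20  36 104] [598.7 244.9] [0.49  0.752 0.127]
top [410 205  38  52 625] [427.6 230.9] [ 0.448 -0.386  0.077]
top [263 217  15  10 127] [270.2 221.4] [0.484 0.13  0.213]
top [103 228   6   9  29] [105.6 231.7] [0.476 0.677 0.136]
top [ 87 249  16   5  37] [ 95.8 251.6] [0.408 0.706 0.133]
```

View pics/s0.png

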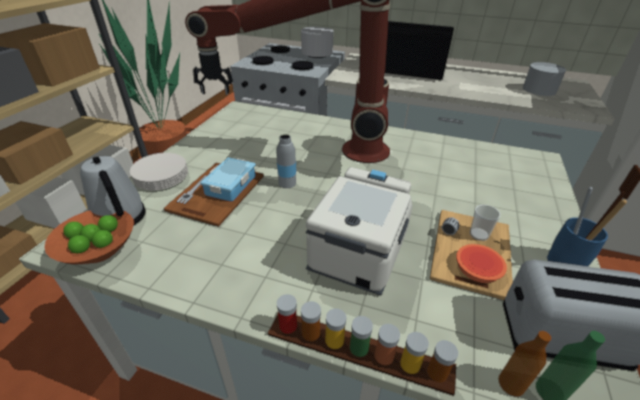

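View pics/t0.png

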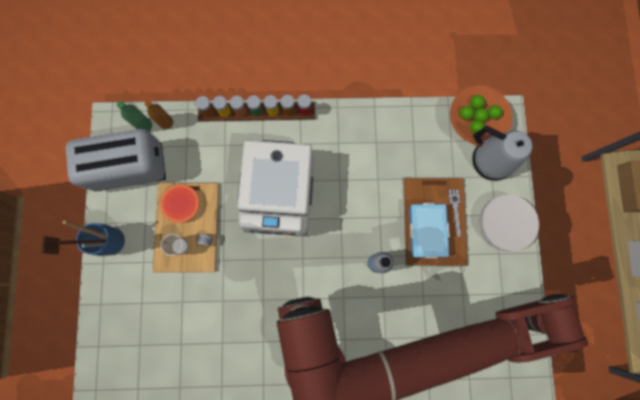

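Run:
```python
from h import *
b=grab('top');P=pts(b);px=b['pixels'].astype(int)
for v in range(150,260,8): print(v,P[v,200:330:12].round(3).tolist())
hsv=cv2.cvtColor(b['pixels'],cv2.COLOR_BGR2HSV)
m=((hsv[...,0]>90)&(hsv[...,0]<115)&(hsv[...,1]>80)&(hsv[...,2]>80)).astype(np.uint8)
m[:, :250]=0;m[:,290:]=0
ys,xs=np.nonzero(m);print(cv2.minAreaRect(np.c_[xs,ys].astype(np.float32)))
Q=P[m>0];Q=Q[np.abs(Q[:,2]-.214)<.006];print(len(Q),Q[:,:2].min(0),Q[:,:2].max(0),cv2.minAreaRect(Q[:,:2].astype(np.float32)*1000))
```

```text
150 [[0.781, 0.409, -0.003], [0.779, 0.364, -0.001], [0.779, 0.32, -0.002], [0.777, 0.275, -0.001], [0.721, 0.202, 0.197], [0.721, 0.164, 0.195], [0.72, 0.124, 0.197], [0.717, 0.085, 0.203], [0.719, 0.046, 0.193], [0.717, 0.007, 0.199], [0.771, -0.037, -0.001]]
158 [[0.749, 0.407, 0.002], [0.749, 0.364, -0.003], [0.748, 0.32, -0.001], [0.747, 0.275, -0.0], [0.695, 0.203, 0.194], [0.694, 0.164, 0.196], [0.691, 0.124, 0.203], [0.693, 0.086, 0.193], [0.692, 0.046, 0.194], [0.692, 0.007, 0.192], [0.742, -0.036, -0.006]]
166 [[0.721, 0.409, -0.007], [0.717, 0.362, 0.005], [0.717, 0.319, 0.001], [0.716, 0.275, -0.002], [0.669, 0.203, 0.192], [0.667, 0.163, 0.198], [0.668, 0.125, 0.191], [0.665, 0.086, 0.197], [0.664, 0.047, 0.197], [0.664, 0.008, 0.194], [0.71, -0.035, -0.001]]
174 [[0.689, 0.407, -0.002], [0.688, 0.363, -0.003], [0.687, 0.319, 0.0], [0.686, 0.275, -0.002], [0.642, 0.203, 0.194], [0.642, 0.164, 0.191], [0.641, 0.125, 0.191], [0.639, 0.086, 0.194], [0.638, 0.047, 0.196], [0.637, 0.008, 0.195], [0.679, -0.034, 0.003]]
182 [[0.657, 0.404, 0.006], [0.657, 0.362, 0.002], [0.658
[... 2075 characters left out ...]
.422, 0.273, -0.002], [0.421, 0.23, 0.001], [0.42, 0.186, 0.004], [0.42, 0.145, -0.007], [0.418, 0.101, -0.003], [0.417, 0.058, 0.007], [0.416, 0.015, 0.003], [0.415, -0.028, -0.005]]
254 [[0.396, 0.397, 0.012], [0.395, 0.353, 0.021], [0.395, 0.315, 0.002], [0.394, 0.273, -0.005], [0.393, 0.23, -0.002], [0.392, 0.187, 0.003], [0.391, 0.144, 0.001], [0.39, 0.101, -0.001], [0.389, 0.059, -0.003], [0.388, 0.016, 0.0], [0.387, -0.027, -0.004]]
((270.18902587890625, 221.29876708984375), (14.356100082397461, 8.724091529846191), 6.340191841125488)
110 [0.46901721 0.10849571] [0.49503496 0.15278504] ((482.2941589355469, 130.9251251220703), (44.012428283691406, 25.329158782958984), 87.34112548828125)
```

The scene view shows the cooker at about (360,230) with its blue button at (377,175). The top view shows the button at (270,221), front facing the robot, and the steel bottle at (380,262). Next I need the cooker's yaw, from its lid edges.

Run:
```python
from h import *
Y=[];E=[]
b=grab('top');P=pts(b)
m=((P[...,2]>.18)&(P[...,2]<.225)&(P[...,0]>.44)&(P[...,0]<.85)&(P[...,1]>-.05)&(P[...,1]<.28))
Q=P[m]
for lo in np.arange(.54,.72,.01):
    s=Q[(Q[:,0]>lo)&(Q[:,0]<lo+.01)]; E.append((lo+.005,s[:,1].min(),s[:,1].max()))
E=np.array(E)
for c in (1,2): print(np.polyfit(E[:,0],E[:,c],1))
print(cv2.minAreaRect(Q[:,:2].astype(np.float32)*1000))
```

```text
[-0.09120099  0.06319113]
[-0.08658659  0.2840838 ]
((607.0604248046875, 120.08197021484375), (226.16282653808594, 296.5765380859375), 84.79765319824219)
```

Emit:
move_arm(
  plan=[
    [[0, 0, -0.4, 0, 0, -0.8, 0.35], [0, 0, -0.4, 0, 0, -0.8, 0.35], [0, 0, -0.2, 0, 0, -0.8, 0.35], [0, 0, 0, 0, 0, -1, 0.35], [0, 0, 0, 0, 0, -1, 0.35], [0, 0, 0, 0, 0, -1, 0.35], [0, 0, 0, 0, 0, -1, 0.35], [0, 0, 0, 0, 0, -1, 0.35], [0, 0, 0, 0, 0, -1, 0.35], [0, 0, 0, 0, 0, 0, 0.35]],
  ],
)

```text
time: 1.45
tool_pos: [0.1905, -0.5951, 0.3509]
tool_rot: [-0.0, 0.708, 0.706, 0.0]
contact_force: [0.2, 0.6, 1.2]
gripper_width: 0.649
grasp_force: 0.0
```

Emit:
move_arm(
  plan=[
    [[0.45, 0.25, 0, 0, 0, 0, 0.35], [0.45, 0.25, 0, 0, 0, 0, 0.35], [0.45, 0.25, 0, 0, 0, 0, 0.35], [0.45, 0.25, 0, 0, 0, 0, 0.35], [0.45, 0.25, 0, 0, 0, 0, 0.35], [0.45, 0.25, 0, 0, 0, 0, 0.35], [0.45, 0.25, 0, 0, 0, 0, 0.35], [0.45, 0.25, 0, 0, 0, 0, 0.35], [0.45, 0.25, 0, 0, 0, 0, 0.35], [0.45, 0.25, 0, 0, 0, 0, 0.35]],
  ],
)

```text
time: 2.7
tool_pos: [0.4917, -0.0536, 0.3515]
tool_rot: [0.0, 0.708, 0.706, 0.0]
contact_force: [0.1, -0.7, 0.6]
gripper_width: 0.648
grasp_force: 0.0
```

Emit:
move_arm(
  plan=[
    [[0.4, 0.05, 0, 0, 0, 0, 0.35], [0.4, 0.05, 0, 0, 0, 0, 0.35], [0.4, 0.05, 0, 0, 0, 0, 0.35], [0.3, 0.05, 0, 0, 0, 0, 0.35], [0, 0, 0, 0, 0, 0.57, 0.35], [0, 0, 0.3, 0, 0, 0, 0.35], [0, 0, 0.3, 0, 0, 0, 0.35], [0, 0, 0, 0, 0, 0, 0.35], [0, 0, 0, 0, 0, 0, 0.35], [0, 0, 0, 0, 0, 0, 0.35]],
  ],
)

```text
time: 3.95
tool_pos: [0.5162, 0.1245, 0.2818]
tool_rot: [0.001, 0.737, 0.676, 0.001]
contact_force: [-0.9, 0.6, 0.4]
gripper_width: 0.657
grasp_force: 0.0
```

Run:
```python
from h import *
a=grab('scene');b=grab('top')
s=manip.state();print(s['tool_pos'],s['tool_rot'],s['contact_force'])
A=a['pixels'][90:270,280:460];B=b['pixels'][130:290,190:350]
cv2.imwrite('pics/c1.png',np.hstack([cv2.resize(A,(400,400)),cv2.resize(B,(400,400))]))
for n,f in(('s',a),('t',b)):
    P=pts(f)
    m=(P[...,2]>.225)&(P[...,2]<.33)&(np.hypot(P[...,0]-.52,P[...,1]-.13)<.09)
    Q=P[m]; 
    for lo in np.arange(.23,.33,.01):
        q=Q[(Q[:,2]>=lo)&(Q[:,2]<lo+.01)]
        if len(q): print(n,round(lo,2),len(q),q.min(0).round(3),q.max(0).round(3))
```

```text
[0.51601557 0.12447198 0.28118623] [0.0008819  0.73716967 0.6757061  0.001172  ] [ 0.07243157 -1.43960134  0.23756498]
s 0.28 17 [0.487 0.111 0.285] [0.554 0.135 0.29 ]
s 0.29 40 [0.486 0.108 0.29 ] [0.56  0.136 0.3  ]
s 0.3 38 [0.487 0.109 0.3  ] [0.561 0.136 0.309]
s 0.31 39 [0.478 0.108 0.31 ] [0.56  0.135 0.32 ]
s 0.32 22 [0.466 0.112 0.32 ] [0.56  0.137 0.33 ]
t 0.31 1 [0.474 0.121 0.312] [0.474 0.121 0.312]
t 0.32 1 [0.48  0.114 0.329] [0.48  0.114 0.329]
```

View pics/c1.png

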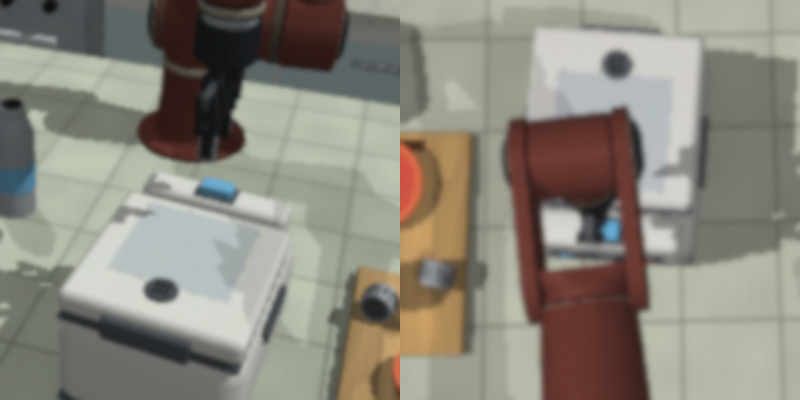

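Gripper hangs above the brow as intended: crop (205,150) scene, (600,225) top, both just beside the button. I'll make a small correction and then descend.

Emit:
move_arm(
  plan=[
    [[0.03, 0.02, 0.2, 0, 0, 0, 0.35], [0, 0, 0.2, 0, 0, 0, 0.35], [0, 0, 0.1, 0, 0, 0, 0.35], [0, 0, 0.03, 0, 0, 0, 0.35], [0, 0, 0, 0, 0, 0, 0.35], [0, 0, 0, 0, 0, 0, 0.35], [0, 0, 0, 0, 0, 0, 0.35], [0, 0, 0, 0, 0, 0, 0.35], [0, 0, 0, 0, 0, 0, 0.35], [0, 0, 0, 0, 0, 0, 0.35]],
  ],
)

```text
time: 5.3
tool_pos: [0.5179, 0.1278, 0.2157]
tool_rot: [0.0, 0.737, 0.676, -0.0]
contact_force: [-0.3, -0.2, -0.2]
gripper_width: 0.651
grasp_force: 0.0
```

Run:
```python
from h import *
a=grab('scene')
s=manip.state();print(s['tool_pos'],s['tool_rot'],s['contact_force'])
cv2.imwrite('pics/c2.png',cv2.resize(a['pixels'][120:240,310:430],(600,600),interpolation=cv2.INTER_CUBIC))
P=pts(a)
Q=P[(P[...,2]>.205)&(P[...,2]<.27)&(np.hypot(P[...,0]-.55,P[...,1]-.125)<.03)]
print(Q[:,2].min(),Q.min(0),Q.max(0))
```

```text
[0.51795303 0.12783051 0.21569345] [-8.05270472e-06  7.37004674e-01  6.75887647e-01 -1.21843897e-05] [-0.04355911 -0.69147736  0.45910138]
0.2203844389500449 [0.54518131 0.1069698  0.22038444] [0.57929815 0.13431093 0.26932626]
```

View pics/c2.png

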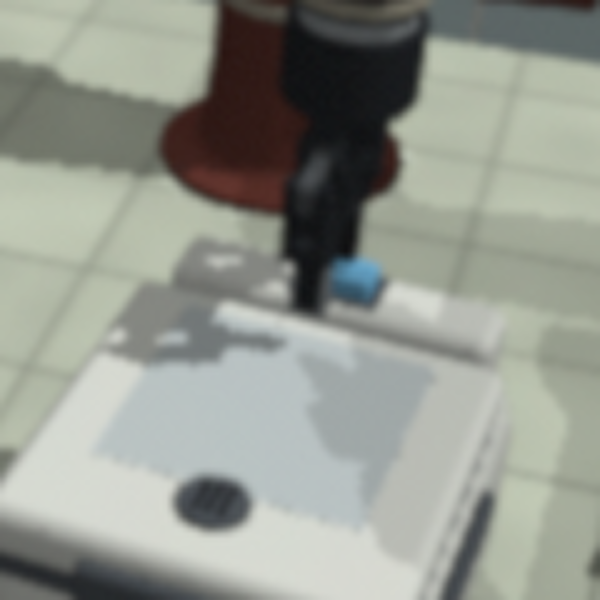

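The button finger (crop ~(342,250)) is right above the button (300–380, 280), and the lid finger (308,300) is over the lid's front. Pressing slowly.

Emit:
move_arm(
  plan=[
    [[0, 0, 0.01, 0, 0, 0, 0.35], [0, 0, 0.01, 0, 0, 0, 0.35], [0, 0, 0.01, 0, 0, 0, 0.35], [0, 0, 0.01, 0, 0, 0, 0.35], [0, 0, 0.01, 0, 0, 0, 0.35], [0, 0, 0, 0, 0, 0, 0.35], [0, 0, 0, 0, 0, 0, 0.35], [0, 0, 0, 0, 0, 0, 0.35], [0, 0, 0, 0, 0, 0, 0.35], [0, 0, 0, 0, 0, 0, 0.35]],
  ],
)

```text
time: 6.6
tool_pos: [0.518, 0.1278, 0.2099]
tool_rot: [0.0, 0.737, 0.676, 0.0]
contact_force: [-1.6, -0.3, 2.9]
gripper_width: 0.654
grasp_force: 1.3
```

Run:
```python
from h import *
s=manip.state();print(s['tool_pos'],s['contact_force'],s['ft_torque'])
```

```text
[0.51799088 0.12783021 0.20989747] [-1.56239442 -0.31152844  2.88147608] [ 0.00604654  0.26136422 -0.02895035]
```

Emit:
move_arm(
  plan=[
    [[0, 0, 0.01, 0, 0, 0, 0.35], [0, 0, 0.01, 0, 0, 0, 0.35], [0, 0, 0.008, 0, 0, 0, 0.35], [0, 0, 0, 0, 0, 0, 0.35], [0, 0, 0, 0, 0, 0, 0.35], [0, 0, 0, 0, 0, 0, 0.35], [0, 0, 0, 0, 0, 0, 0.35], [0, 0, 0, 0, 0, 0, 0.35], [0, 0, 0, 0, 0, 0, 0.35], [0, 0, 0, 0, 0, 0, 0.35]],
  ],
)

```text
time: 7.85
tool_pos: [0.5167, 0.128, 0.2081]
tool_rot: [-0.001, 0.737, 0.676, -0.001]
contact_force: [-9.6, -0.5, 11.1]
gripper_width: 0.651
grasp_force: 5.9
```

Run:
```python
from h import *
a=grab('scene')
s=manip.state();print(s['tool_pos'],s['contact_force'],s['ft_torque'])
P=pts(a)
for lo in np.arange(.53,.75,.02):
    Q=P[(P[...,0]>lo)&(P[...,0]<lo+.02)&(P[...,1]>.16)&(P[...,1]<.2)&(P[...,2]>.15)];print(round(lo,2),np.median(Q[:,2]).round(4))
```

```text
[0.51674895 0.12802165 0.20805018] [-8.01944062 -1.22836678 12.15183685] [-0.08118145  1.79276181  0.06618454]
0.53 0.4953
0.55 0.4826
0.57 0.1969
0.59 0.1966
0.61 0.1964
0.63 0.1965
0.65 0.1961
0.67 0.196
0.69 0.1956
0.71 0.1954
0.73 0.195
```

The lid hasn't popped yet. The rocker's face moves forward as it tips, and friction drags the fingertip with it. I'll follow it forward while pressing further.

Emit:
move_arm(
  plan=[
    [[0, -0.01, 0, 0, 0, 0, 0.35], [0, -0.01, 0, 0, 0, 0, 0.35], [0, 0, 0.005, 0, 0, 0, 0.35], [0, 0, 0.005, 0, 0, 0, 0.35], [0, 0, 0, 0, 0, 0, 0.35], [0, 0, 0, 0, 0, 0, 0.35], [0, 0, 0, 0, 0, 0, 0.35], [0, 0, 0, 0, 0, 0, 0.35], [0, 0, 0, 0, 0, 0, 0.35], [0, 0, 0, 0, 0, 0, 0.35]],
  ],
)

```text
time: 9.15
tool_pos: [0.5152, 0.1281, 0.2065]
tool_rot: [-0.0, 0.737, 0.676, -0.0]
contact_force: [-4.8, -0.0, 7.4]
gripper_width: 0.65
grasp_force: 4.4
```

```bash
cat > look.py <<'E'
from h import *
import sys
a=grab('scene')
s=manip.state();print(s['time'],s['tool_pos'],s['contact_force'],s['ft_torque'])
P=pts(a)
print([(round(lo,2),np.median(P[(P[...,0]>lo)&(P[...,0]<lo+.02)&(P[...,1]>.16)&(P[...,1]<.2)&(P[...,2]>.15)&(P[...,2]<.3)][:,2]).round(4)) for lo in np.arange(.53,.75,.04)])
cv2.imwrite('pics/'+sys.argv[1],cv2.resize(a['pixels'][120:240,310:430],(600,600),interpolation=cv2.INTER_CUBIC))
E
python3 look.py c3.png
```

```text
9.2 [0.5151476  0.12814239 0.20649026] [-4.79665221  0.0593993   7.58447515] [-0.05271187  1.08914692  0.01926301]
[(np.float64(0.53), np.float64(0.1972)), (np.float64(0.57), np.float64(0.1972)), (np.float64(0.61), np.float64(0.197)), (np.float64(0.65), np.float64(0.1966)), (np.float64(0.69), np.float64(0.1956)), (np.float64(0.73), np.float64(0.1951))]
```

Emit:
move_arm(
  plan=[
    [[0, -0.01, 0, 0, 0, 0, 0.35], [0, 0, 0.007, 0, 0, 0, 0.35], [0, 0, 0.007, 0, 0, 0, 0.35], [0, 0, 0, 0, 0, 0, 0.35], [0, 0, 0, 0, 0, 0, 0.35], [0, 0, 0, 0, 0, 0, 0.35], [0, 0, 0, 0, 0, 0, 0.35], [0, 0, 0, 0, 0, 0, 0.35], [0, 0, 0, 0, 0, 0, 0.35], [0, 0, 0, 0, 0, 0, 0.35]],
  ],
)

```text
time: 10.45
tool_pos: [0.5146, 0.1282, 0.2058]
tool_rot: [0.0, 0.737, 0.676, 0.0]
contact_force: [-6.1, -1.0, 10.3]
gripper_width: 0.65
grasp_force: 5.3
```

```bash
python3 look.py c4.png
```

```text
10.5 [0.51460998 0.12823034 0.20579443] [-5.5251958  -0.40746963 10.84408907] [-0.14179126  0.98353005  0.00651111]
[(np.float64(0.53), np.float64(0.2095)), (np.float64(0.57), np.float64(0.2075)), (np.float64(0.61), np.float64(0.2045)), (np.float64(0.65), np.float64(0.2017)), (np.float64(0.69), np.float64(0.1981)), (np.float64(0.73), np.float64(0.1951))]
```

View pics/c4.png

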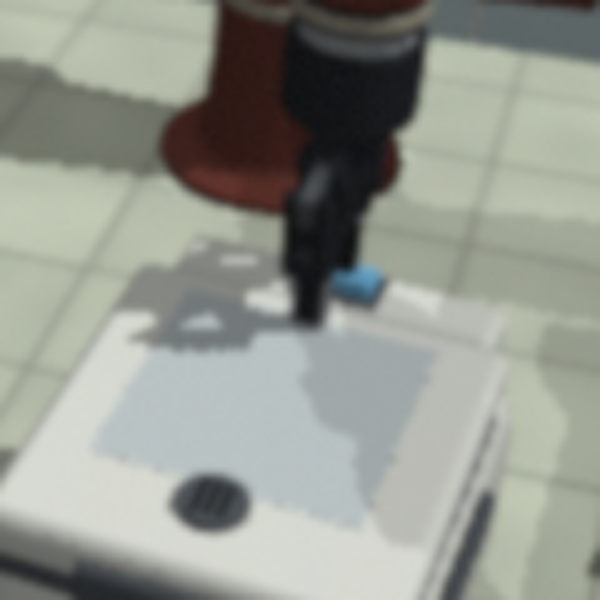

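The lid has popped and sits at about 0.07 rad under the finger at crop (308,320), with the button at (357,283) still held down. Now I ease up.

Emit:
move_arm(
  plan=[
    [[0, 0, -0.02, 0, 0, 0, 0.35], [0, 0, -0.02, 0, 0, 0, 0.35], [0, 0, -0.02, 0, 0, 0, 0.35], [0, 0, -0.02, 0, 0, 0, 0.35], [0, 0, -0.02, 0, 0, 0, 0.35], [0, 0, -0.02, 0, 0, 0, 0.35], [0, 0, -0.02, 0, 0, 0, 0.35], [0, 0, -0.02, 0, 0, 0, 0.35], [0, 0, 0, 0, 0, 0, 0.35], [0, 0, 0, 0, 0, 0, 0.35]],
  ],
)

```text
time: 11.75
tool_pos: [0.5143, 0.1281, 0.2226]
tool_rot: [-0.0, 0.737, 0.676, -0.0]
contact_force: [2.8, -0.4, 2.1]
gripper_width: 0.649
grasp_force: 1.7
```

```bash
python3 look.py c5.png
```

```text
11.8 [0.51427515 0.12815014 0.2225522 ] [ 3.18801782 -0.07990163  2.73900359] [-0.04602218 -0.52139139  0.04228682]
[(np.float64(0.53), np.float64(0.2266)), (np.float64(0.57), np.float64(0.2214)), (np.float64(0.61), np.float64(0.2152)), (np.float64(0.65), np.float64(0.2085)), (np.float64(0.69), np.float64(0.2015)), (np.float64(0.73), np.float64(0.195))]
```

View pics/c5.png

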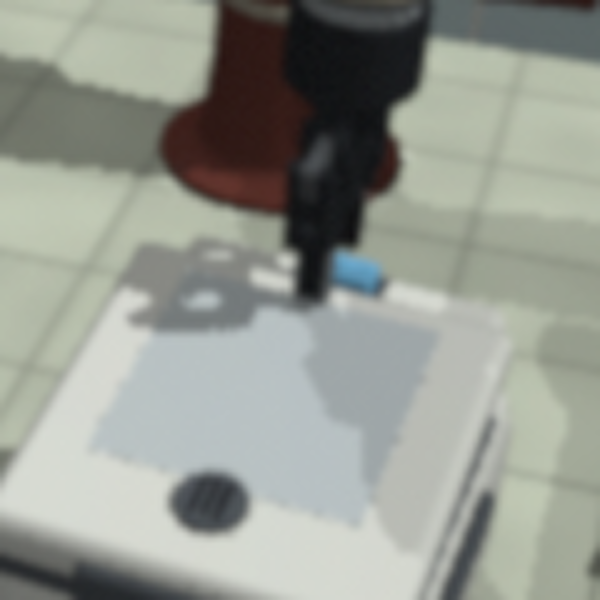

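The lid is at about 0.16 rad under the finger at crop (310,295), and the button at (357,270) is back up. The force is steady at about 4 N, so I'm handing it in.

Run:
```python
from h import *
print(manip.job_done())
```

```text
the job is handed in; nothing more can be done
None
```

The lid is caught and held from above at about 0.16 rad open, measured from the camera depth, with about 4 N on the finger; the button looks back up in the last picture. The job was handed in at about 12 s and returned no verdict. I saw nothing disturbed, but I did not measure the cooker or the lunch things again at the end.

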